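Draw the sprung jaw of a circuit board holder out to its length mark

TASK

Open the circuit board holder for a colleague who is about to slip a board into it: first pull the loose locking pin out and put it in the open grey tray, then draw the sprung jaw out by its upright handle until its pointer stands level with the set mark on the scale, without shifting the mark. Keep it there against the spring: the job finishes with the gripper still holding the handle, the pointer on the mark; leave the other things on the bench where they are.

Things in the scene. Friction and masses are not known exactly. Their poses are not given: they have to be found in the camera images.
- pin_head (a point): Centre of the round head (16 mm across, 30 mm tall) of the loose steel locking pin that stands upright in the holder: 15 mm below its top, 61 mm above its foot; z runs up the pin. The holder's pin arm beside it lies 27 mm lower, but the black jaw block stands 40 mm to its holder +x side, nearly as high, so fingers closing along the holder's y have the most room.
- pin: The same locking pin, about 50 g, 76 mm long; origin at the centre of its foot. Round shank 8 mm across, its lower 20 mm in a 10 mm hole of a small boss on the holder: lift it at least 25 mm straight up to free it. While in, it stands in the way of the sprung jaw's steel arm, so the jaw cannot be drawn out.
- tray: Open-topped grey plastic tray, 160 x 130 mm along its x, y, 28 mm high, walls and floor 4 to 5 mm, fixed to the bench. Origin at the centre of its underside. It may be on the left or the right of the holder.
- holder: Circuit board holder, fixed to the bench: aluminium base plate 155 x 300 mm, 12 mm thick, with a fixed black jaw, a sleeve, a scale bar (10 mm graduations) on its +x side and the locking pin on its -x side. Origin on the bench under the sleeve line; z up. The sprung jaw is drawn out along its +y axis.
- jaw: Sprung jaw: black block 70 mm wide, its top 70 mm above the bench, on a steel telescoping rod (14 mm across) that slides level out of the sleeve along +y, up to 105 mm. Origin on the bench under the block's middle; axes as the holder's. The inner spring pulls it in: 4 N when in, 1 N more per 10 mm, so 9 to 13 N at the mark; let go, it slides back at once.
- handle_grip (a point): Point to grip on the axis of the upright round handle post: black, 16 mm across, fixed on the outer end of the telescoping rod, 50 mm outward (holder +y) from the jaw block's middle. The point is 93 mm above the bench, 20 mm below the post's top; the jaw block beside it is only 70 mm high. It can be gripped from above at any yaw.
- pointer (a point): Tip of the small steel pointer (3 mm thick) on the +x side of the sprung jaw, 52 mm above the bench. Its +y axis is the direction in which the jaw is drawn out; x to the scale, z up.
- mark (a point): The length mark: upright steel blade 3 mm thick on a small black rider set somewhere along the scale bar; the point is on the blade's side towards the pointer, axes as the holder's. It starts 50 to 90 mm beyond the pointer along y. The jaw is at its length when both have the same holder y; the pointer passes 3 mm clear of the blade. The rider is held by slight friction only.
- jar_mid (a point): Bystander: small clear capped jar, 52 mm in diameter, 70 mm tall; the point is at mid-height. On the other side of the holder from the tray.
- meter_mid (a point): Bystander: black hand-held multimeter, 75 x 150 x 35 mm, lying flat beyond the holder; the point is its middle.
- board_mid (a point): Bystander: green bare circuit board, 70 x 100 mm, lying flat beyond the holder; the point is its middle.
- driver_grip (a point): Bystander: screwdriver 180 mm long lying beyond the holder; the point is on its handle.
Not all that is in view belongs to the job. Of the things that look like the tray, take the one that is farthest to the robot's left at the start.

How it is judged:
By the outcome, as a careful person would: the job done as asked, in the order asked, and still so for the second after the job is handed in, while the arm keeps its last pose, push and grip.
It also fails if it takes over 59 s, if anything falls off the work surface, if the arm or the gripper's body presses on something with over 40 N, if the wrist force passes 120 N, or if a joint passes its speed limit or range.

ROBOT

A 6-joint arm with a two-finger parallel gripper is mounted at the origin on the work surface. World frame = base frame: x ahead of the robot, y to its left, z up, the work surface at z = 0. Lengths are in mm, angles in rad, forces in N, time in s.
With the tool pointing down it reaches from about 275 to 975 mm from the base axis. Payload 8.4 kg.
Tool frame: the origin (TCP) lies between the finger pads; the fingertips stand 19 mm ahead of it and the grasp point (between the pads) is the TCP; z points along the fingers, y is the line along which they close (so a half turn about z gives the same grasp; the last joint's range is limited). The gripper opens to 92 mm and grips with 3 to 60 N. Pads are 20 mm wide; open, the fingers measure 128 mm over their backs; the gripper's body (75 mm by 189 mm) begins 69 mm behind the grasp point.
Start: joints at [1.145, 0.353, 1.633, -0, 1.155, -0.002], TCP at [257.016, 569.711, 233.583] pointing down, gripper open.
Joint ranges: [-2.63, 2.63], [-0.92, 2.1], [0.06, 2.66], [-1.3, 4.44], [0, 2.69], [-3.02, 3.02]. Speed limits (rad/s): [2.22, 2.22, 2.79, 3.14, 3.14, 3.14].

INTERFACE

Orientations are given as a rotation vector (axis times angle).
In Python, from bench import r gives the robot as it stands.
- The arm moves only by the shell command python3 -m crank 'ROWS' [OPENING] [FORCE]. ROWS is a JSON object of lists of equal length, an entry for each row: "translation": the shift along the tool's x, y, z in mm, a list of three; "twist": the turn about the tool's z in units of 10 degrees (1.0 is 10 degrees). In form: {"translation": [[tx, ty, tz], ...], "twist": [twist, ...]}. A call has 1 to 12 rows; each row shifts and turns the commanded pose from where the row before left it, along the tool's axes as they then stand; what a row does not reach is not made up. A row lasts 1/8 s, in which the tool goes at most 62.5 mm and 10.7 degrees, less where a joint would pass 70% of its speed; a pose out of reach is approached as far as the arm can. A call with a gripper value outside its range is refused whole. OPENING is the opening, from 0 (shut) to 1 (fully open), set as the call begins (- or left out, the last holds). The fingers move at their own pace and stop on an object; FORCE is the grip in N (left out, the last holds). Time passes only in rows, so rows that do not move let the fingers close. It gives the time, the measured TCP pose, the force, the opening and the grip force at its end, in the units of the state.
- r.state(): the state, without advancing time (a new reading comes with each control period).
- r.grab_frame(name): name is "scene" or "top" or "wrist"; returns a dict with "color" (384x512x3 uint8, red, green, blue), "fx", "fy", "cx", "cy" (pixels), "world_from_camera" (4x4, takes a point from camera to world coordinates). Camera axes: x right, y up, looking along -z (the intrinsics and any distortion apply to the point x, -y, -z); pixel columns grow to the right and rows downward; lengths in mm; the calibration is good to about 2 mm. A picture is of the moment at which its call begins. There is no depth.
- r.hand_in(): hands the job in; it is judged then, once.
The state is a dict: "clock": time; "qpos": joint angles; "joint_vel": joint speeds; "tau": joint torques, N m; "ee_pos": TCP position; "orientation": TCP orientation; "contact_force": force on the tool from outside, world axes, zero at the start; "wrist_torque": the same for the moment, N m; "opening": finger opening in mm; "grasp_force": force on a finger pad.
Only numpy, scipy, OpenCV 4.12 (cv2) and the standard library are available. Lean on these libraries where they do the work, as an engineer would, in place of code of your own. Each camera call takes 0.05 s, during which the arm holds its last target. There are 200 camera calls.

## Working session

There is one attempt and no reset: what is moved stays moved. The work goes in short steps, Python scripts to look and compute and a shell command to move; the robot and the scene stay as the last step left them, time stands still between calls to the robot, and variables do not carry over. Pictures are saved under pics/ and viewed, at most 10 in all, crops included, and the job is handed in when it is done.

```bash
mkdir -p pics; cat > h.py <<'E'
import numpy as np,cv2
from bench import r
def shot(n,fn):
    f=r.grab_frame(n); cv2.imwrite('pics/'+fn,f['color'][:,:,::-1]); np.save('pics/'+fn+'.npy',{k:v for k,v in f.items()},allow_pickle=True); return f
def load(fn): return np.load('pics/'+fn+'.npy',allow_pickle=True).item()
def ray(f,u,v):
    T=np.array(f['world_from_camera']); d=np.array([(u-f['cx'])/f['fx'],-(v-f['cy'])/f['fy'],-1]); return T[:3,3],T[:3,:3]@d
def at(f,u,v,z):
    o,d=ray(f,u,v); return o+d*(z-o[2])/d[2]
def proj(f,p):
    T=np.array(f['world_from_camera']); c=T[:3,:3].T@(np.array(p)-T[:3,3]); return f['cx']+f['fx']*c[0]/-c[2], f['cy']-f['fy']*c[1]/-c[2]
def tri(*a):
    A=0;b=0
    for f,u,v in a:
        o,d=ray(f,u,v); d=d/np.linalg.norm(d); P=np.eye(3)-np.outer(d,d); A=A+P; b=b+P@o
    return np.linalg.solve(A,b)
E
python3 - <<'E'
from h import *
fs=[shot(n,n+'0.png') for n in ('scene','top')]
f=fs[0]; print(f.keys()); [print(x['world_from_camera'],x['fx'],x['cx'],x['cy']) for x in fs]
cv2.imwrite('pics/st.png',cv2.resize(np.vstack([x['color'][:,:,::-1] for x in fs]),None,fx=.78,fy=.78))
print(r.state())
E
```

```text
dict_keys(['color', 'fx', 'fy', 'cx', 'cy', 'world_from_camera'])
[[-8.94440402e-02 -4.98312190e-01  8.62371570e-01  1.52282750e+03]
 [ 9.95918097e-01 -5.52837944e-02  7.13501602e-02 -4.16326488e+01]
 [ 1.21205181e-02  8.65233300e-01  5.01222934e-01  6.35508841e+02]
 [ 0.00000000e+00  0.00000000e+00  0.00000000e+00  1.00000000e+00]] 377.48003161195635 253.49959898150766 196.55045168752835
[[ 7.48053803e-03  9.98929247e-01 -4.56552428e-02  5.27932624e+02]
 [-9.99958131e-01  7.71327336e-03  4.92363017e-03 -9.48543319e+01]
 [ 5.27050955e-03  4.56164999e-02  9.98945122e-01  1.59899132e+03]
 [ 0.00000000e+00  0.00000000e+00  0.00000000e+00  1.00000000e+00]] 425.21737892132444 256.3177038804084 191.94610746410183
{'clock': 0.1, 'qpos': array([ 1.14461297e+00,  3.53591364e-01,  1.63403515e+00, -1.88609834e-05,
        1.15523660e+00, -2.40690860e-03]), 'joint_vel': array([-0.00083182, -0.00245574, -0.00121987,  0.00077302, -0.00082743,
        0.00050909]), 'tau': array([-7.51286734e-04, -5.94901013e+01, -3.34933984e+01,  6.97999354e-02,
        1.83469435e-02,  2.54878290e-05]), 'ee_pos': array([256.83794547, 569.32456119, 232.94150694]), 'orientation': array([-6.60631514e-01, -3.07108694e+00,  1.95559925e-03]), 'contact_force': array([ 0.05637263, -0.47245256, -0.71068679]), 'wrist_torque': array([ 0.03771256, -0.00299189,  0.01176824]), 'grasp_force': 0.0, 'opening': 92.11291794269935}
```

View pics/top0.png

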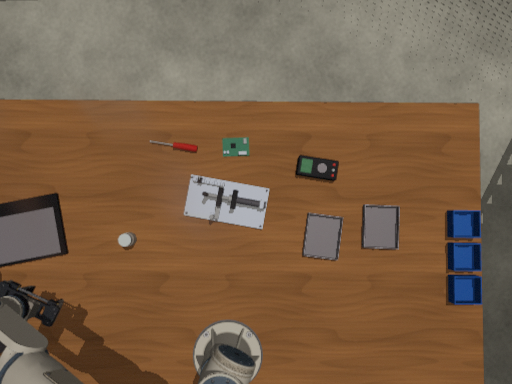

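View pics/scene0.png

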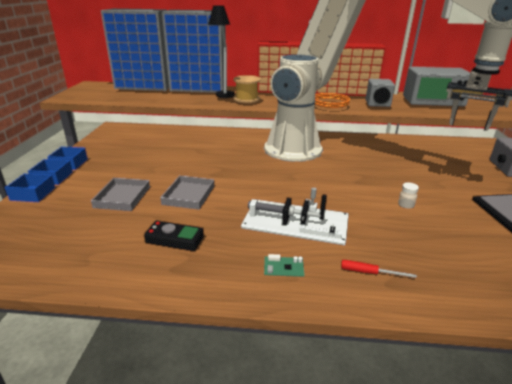

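Top view: the tray lookalikes are the grey trays at (323,236) and (381,227), with blue bins at (464,225), (464,257) and (464,289). The grey one farthest to the robot's left is (323,236). The holder is at (227,202) and the jar at (126,240). The pin candidates are the small steel things on the holder, so I'll crop close.

```bash
python3 - <<'E'
from h import *
a=cv2.imread('pics/top0.png')[165:240,175:275]; b=cv2.imread('pics/scene0.png')[180:248,235:355]
a=cv2.resize(a,(600,450),interpolation=cv2.INTER_CUBIC)
b=cv2.resize(b,(600,340),interpolation=cv2.INTER_CUBIC)
cv2.imwrite('pics/c1.png',cv2.resize(np.vstack([a[:,:],b]),None,fx=.75,fy=.75))
f=load('top0.png')
for n,u,v,z in [('tray',323,236,28),('tray2',381,227,28),('holder',227,202,12),('jar',126,240,70)]: print(n,at(f,u,v,z).round())
E
```

```text
tray [ 439. -349.   28.]
tray2 [ 474. -564.   28.]
holder [562.   6.  12.]
jar [422. 362.  70.]
```

View pics/c1.png

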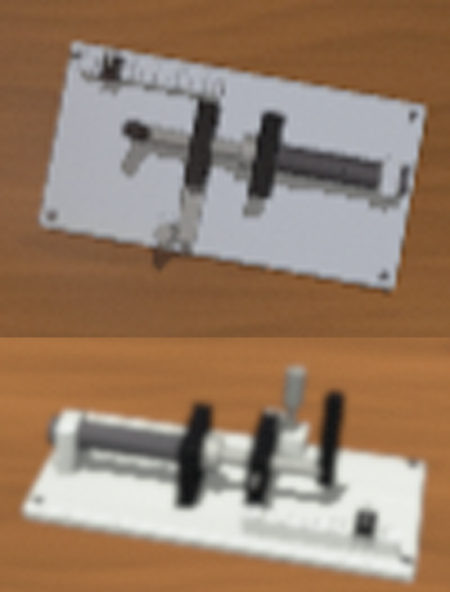

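```bash
python3 - <<'E'
from h import *
t=load('top0.png');s=load('scene0.png')
T=lambda x,y:(t,175+x/4.5,165+y/4.5)
S=lambda x,y:(s,235+x/3.75,180+(y-337.5)/3.75)
c=[at(*T(*p),12)[:2] for p in [(75,42),(425,103),(395,287),(43,228)]]
print(np.round(c)); 
for a,b in [(1,0),(2,3)]:
    d=c[b]-c[a]; print('ydir',d.round(), np.degrees(np.arctan2(-d[0],d[1])),np.linalg.norm(d))
print('handle top',tri(T(130,128),S(334,394)), at(*T(130,128),113))
print('pin top',tri(T(178,232),S(295,369)), at(*T(178,232),99))
print('tray corners',[at(t,*p,28)[:2].round() for p in [(309,214),(341,216),(338,259),(304,256)]])
E
```

```text
[[ 665.  140.]
 [ 616. -152.]
 [ 463. -128.]
 [ 510.  164.]]
ydir [ 49. 291.] -9.456729153552562 295.26842303414753
ydir [ 47. 292.] -9.07157239168554 295.29055102863884
handle top [589.24322641  80.57648819 110.47016895] [589.18971526  81.04513248 113.        ]
pin top [508.73042714  51.11052031  85.89288717] [508.63462558  44.11188665  99.        ]
tray corners [array([ 520., -298.]), array([ 513., -416.]), array([ 355., -405.]), array([ 365., -280.])]
```

```bash
cat >> h.py <<'E'
from scipy.spatial.transform import Rotation as Ro
def go(p,yang=None):
    s=r.state(); R=Ro.from_rotvec(s['orientation']).as_matrix(); ya=np.degrees(np.arctan2(R[1,1],R[0,1]))
    tw=0 if yang is None else -(yang-ya)
    R2=R@Ro.from_euler('z',tw,degrees=True).as_matrix()
    d=np.array(p)-s['ee_pos']
    print('t',s['clock'],'pos',s['ee_pos'].round(1),'yang',ya.round(2),'tilt',R[:,2].round(3),'F',s['contact_force'].round(1),'op',round(s['opening'],1),'g',s['grasp_force'])
    print('twist(10deg)',round(tw/10,2),'then shift in new axes',(R2.T@d).round(1))
E
python3 -c "
from h import *
go([490,48,220],80.7)"
```

```text
t 0.1 pos [256.8 569.3 232.9] yang 65.72 tilt [-0.001 -0.001 -1.   ] F [ 0.1 -0.5 -0.7] op 92.1 g 0.0
twist(10deg) -1.5 then shift in new axes [-314.3 -476.8   13.4]
```

```bash
python3 -m crank '{"translation":[[0,0,0],[0,0,0],[-31,-47,1],[-31,-47,1],[-31,-48,1],[-31,-48,1],[-31,-48,1],[-32,-48,1],[-32,-48,1],[-32,-48,2],[-32,-48,2],[-31,-47,2]],"twist":[-0.75,-0.75,0,0,0,0,0,0,0,0,0,0]}' 1 15; python3 -m crank '{"translation":[[0,0,0],[0,0,0]],"twist":[0,0]}'
python3 - <<'E'
from h import *
go([490,48,220],80.7)
f=shot('wrist','w1.png'); print(np.array(f['world_from_camera']).round(3),f['fx'])
for n,p in [('pin',(508,48,88)),('handle',(589,81,113))]: print(n,proj(f,p))
cv2.imwrite('pics/w1b.png',cv2.resize(f['color'][:,:,::-1],(800,600),interpolation=cv2.INTER_CUBIC))
E
```

```text
clock: 1.6
ee_pos: [490.4, 46.4, 220.5]
orientation: [0.254, 3.131, 0.0]
contact_force: [0.5, -0.2, 0.1]
opening: 92.0
grasp_force: 0.0
clock: 1.85
ee_pos: [489.5, 48.4, 220.3]
orientation: [-0.256, -3.13, -0.0]
contact_force: [0.2, 0.3, -0.7]
opening: 92.3
grasp_force: 0.0
t 1.85 pos [489.5  48.4 220.3] yang 80.65 tilt [-0.001  0.    -1.   ] F [ 0.2  0.3 -0.7] op 92.3 g 0.0
twist(10deg) -0.0 then shift in new axes [-0.6 -0.3  0.3]
[[ 1.63000e-01 -9.59000e-01 -2.33000e-01  4.24289e+02]
 [ 9.87000e-01  1.59000e-01  3.80000e-02  5.89940e+01]
 [ 1.00000e-03 -2.36000e-01  9.72000e-01  3.72425e+02]
 [ 0.00000e+00  0.00000e+00  0.00000e+00  1.00000e+00]] 298.979133821993
pin (np.float64(252.45780843066078), np.float64(201.9576252629828))
handle (np.float64(299.7999838431415), np.float64(283.1460750258922))
```

View pics/w1b.png

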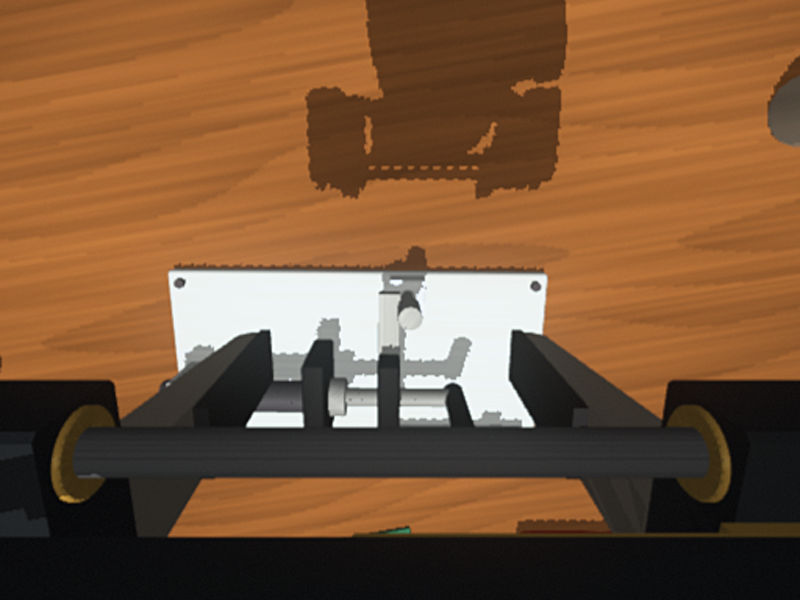

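Wrist view: the holder's edges lie level, so the yaw is right. The pin head's top is at (410,317) in the enlargement, and the handle leans away under the gripper bar at (460,410).

```bash
python3 - <<'E'
from h import *
w=load('w1.png');t=load('top0.png');s=load('scene0.png')
P=(w,410/1.5625,317/1.5625)
S=(s,235+295/3.75,180+31.5/3.75); T=(t,175+178/4.5,165+232/4.5)
for z in (80,88,95): print(at(*P,z).round(1), proj(s,at(*P,z)))
print(S[1:],tri(P,S),tri(P,S,T))
go([507,53,130],80.5)
E
```

```text
[513.   57.5  80. ] (np.float64(313.7638337460243), np.float64(190.90169068324374))
[510.6  57.6  88. ] (np.float64(313.98241896914203), np.float64(188.20128241402142))
[508.4  57.6  95. ] (np.float64(314.17428582574786), np.float64(185.83095362976903))
(313.6666666666667, 188.4) [510.71310961  57.12741189  87.33639251] [509.7517361   53.22125442  86.51360954]
t 1.9 pos [489.4  49.  220.4] yang 80.73 tilt [-0.001  0.    -1.   ] F [-1.4 -0.6  0.8] op 92.1 g 0.0
twist(10deg) 0.02 then shift in new axes [-16.8   6.8  90.4]
```

```bash
python3 -m crank '{"translation":[[-10,4,25],[-10,3,25],[0,0,10],[0,0,0],[0,0,0]],"twist":[0,0,0,0,0]}'
python3 - <<'E'
from h import *
go([510.5,57,75],80.6)
f=shot('wrist','w2.png')
print(proj(f,(510.5,57,88)))
cv2.imwrite('pics/w2b.png',cv2.resize(f['color'][100:340,120:440,::-1],(800,600),interpolation=cv2.INTER_CUBIC))
E
```

```text
clock: 2.52
ee_pos: [510.9, 52.4, 161.4]
orientation: [0.253, 3.131, 0.0]
contact_force: [-0.1, -0.2, 1.3]
opening: 92.1
grasp_force: 0.0
t 2.525 pos [510.9  52.4 161.4] yang 80.75 tilt [ 0.001  0.    -1.   ] F [-0.1 -0.2  1.3] op 92.1 g 0.0
twist(10deg) 0.02 then shift in new axes [ 1.2  4.5 86.4]
(np.float64(255.60709199826218), np.float64(199.36387614089125))
```

View pics/w2b.png

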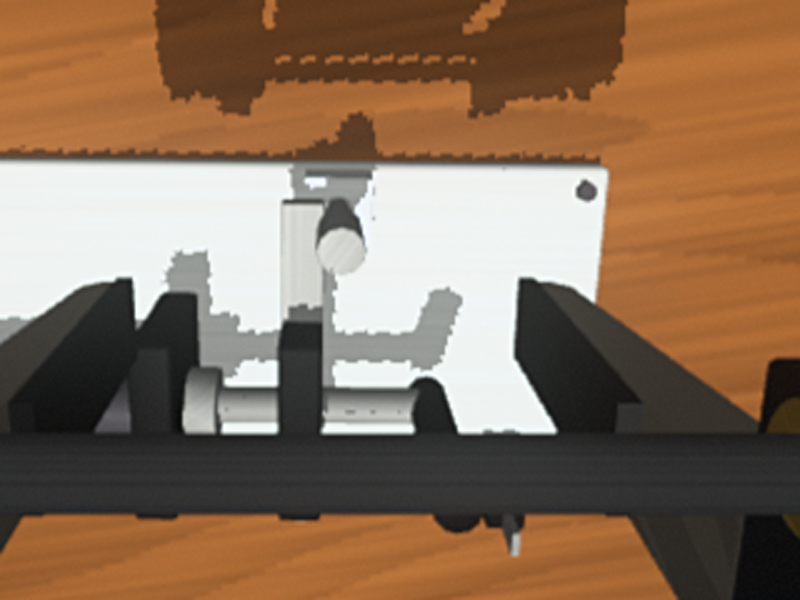

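The pin head is at (341,251) in the crop, within about 1 px of the prediction. Descending and gripping.

```bash
python3 -m crank '{"translation":[[1,2,20],[0,3,20],[0,0,20],[0,0,15],[0,0,11],[0,0,0],[0,0,0]],"twist":[0,0,0,0,0,0,0]}' 1 10; python3 -m crank '{"translation":[[0,0,0],[0,0,0],[0,0,0],[0,0,0],[0,0,0],[0,0,0],[0,0,0],[0,0,0]],"twist":[0,0,0,0,0,0,0,0]}' 0 20; python3 -c "
from h import *
go([510.5,57,75],80.6)"
```

```text
clock: 3.45
ee_pos: [511.0, 57.1, 75.0]
orientation: [0.254, 3.131, 0.0]
contact_force: [0.6, 0.0, 0.2]
opening: 92.1
grasp_force: 0.0
clock: 4.45
ee_pos: [510.6, 57.1, 74.6]
orientation: [-0.254, -3.131, 0.0]
contact_force: [0.3, 1.0, 1.0]
opening: 15.3
grasp_force: 20.0
t 4.45 pos [510.6  57.1  74.6] yang 80.72 tilt [-0. -0. -1.] F [0.3 1.  1. ] op 15.3 g 20.002394914627075
twist(10deg) 0.01 then shift in new axes [ 0.1 -0.1 -0.4]
```

```bash
python3 -m crank '{"translation":[[0,0,-5],[0,0,-8],[0,0,-10],[0,0,-10],[0,0,-15],[0,0,-20],[0,0,-20],[0,0,-20],[0,0,-10],[0,0,0],[0,0,0]],"twist":[0,0,0,0,0,0,0,0,0,0,0]}'; python3 -c "
from h import *
f=load('top0.png'); c=[at(f,*p,28)[:2] for p in [(309,214),(341,216),(338,259),(304,256)]]; print(np.mean(c,0))
go([438,-350,190],80.6)"
```

```text
clock: 5.82
ee_pos: [510.2, 57.1, 192.1]
orientation: [-0.254, -3.13, 0.0]
contact_force: [0.6, -0.2, -0.5]
opening: 15.4
grasp_force: 20.0
[ 438.42798356 -349.49331294]
t 5.825 pos [510.2  57.1 192.1] yang 80.72 tilt [-0.001 -0.    -1.   ] F [ 0.6 -0.2 -0.5] op 15.4 g 19.999879002571106
twist(10deg) 0.01 then shift in new axes [   4.8 -413.4    2.2]
```

```bash
python3 -m crank '{"translation":[[5,-30,0],[10,-45,0],[15,-45,0],[15,-45,0],[15,-45,0],[15,-45,0],[10,-45,0],[5,-45,0],[0,-40,0],[0,-20,0],[0,0,0]],"twist":[0,0,0,0,0,0,0,0,0,0,0]}'; python3 -c "
from h import *
go([403.5,-346,67],80.6)"
```

```text
clock: 7.2
ee_pos: [356.2, -328.4, 192.0]
orientation: [-0.257, -3.13, -0.001]
contact_force: [-0.6, 0.1, -0.1]
opening: 15.7
grasp_force: 20.0
t 7.2 pos [ 356.2 -328.4  192. ] yang 80.62 tilt [-0.001  0.001 -1.   ] F [-0.6  0.1 -0.1] op 15.7 g 19.999780654907227
twist(10deg) 0.0 then shift in new axes [-49.7  -9.7 124.9]
```

```bash
python3 -m crank '{"translation":[[-20,-5,10],[-20,-5,25],[-10,0,30],[0,0,25],[0,0,15],[0,0,8],[0,0,4],[0,0,0],[0,0,0]],"twist":[0,0,0,0,0,0,0,0,0]}'; python3 -m crank '{"translation":[[0,0,3],[0,0,2],[0,0,0]],"twist":[0,0,0]}';python3 -m crank '{"translation":[[0,0,2],[0,0,0]],"twist":[0,0]}'
```

```text
clock: 8.32
ee_pos: [404.5, -346.4, 76.3]
orientation: [0.254, 3.13, -0.001]
contact_force: [0.2, -1.1, -1.1]
opening: 15.5
grasp_force: 20.0
clock: 8.7
ee_pos: [404.1, -345.9, 70.4]
orientation: [-0.254, -3.131, -0.0]
contact_force: [0.6, 0.6, -0.1]
opening: 15.1
grasp_force: 20.0
clock: 8.95
ee_pos: [404.2, -346.0, 68.4]
orientation: [-0.254, -3.131, -0.0]
contact_force: [-1.3, -0.2, -0.7]
opening: 15.4
grasp_force: 20.0
```

```bash
python3 - <<'E'
from h import *
go([403.5,-346,66],80.6)
fs=[shot(n,n+'2.png') for n in ('scene','wrist')]
a=cv2.resize(fs[0]['color'][150:230,140:240,::-1],(500,400)); b=cv2.resize(fs[1]['color'][80:320,100:400,::-1],(500,400))
cv2.imwrite('pics/c2.png',cv2.resize(np.vstack([a,b]),None,fx=.75,fy=.75))
E
```

```text
t 8.95 pos [ 404.2 -346.    68.4] yang 80.72 tilt [-0.  0. -1.] F [-1.3 -0.2 -0.7] op 15.4 g 19.999901354312897
twist(10deg) 0.01 then shift in new axes [ 0.7 -0.1  2.4]
```

View pics/c2.png

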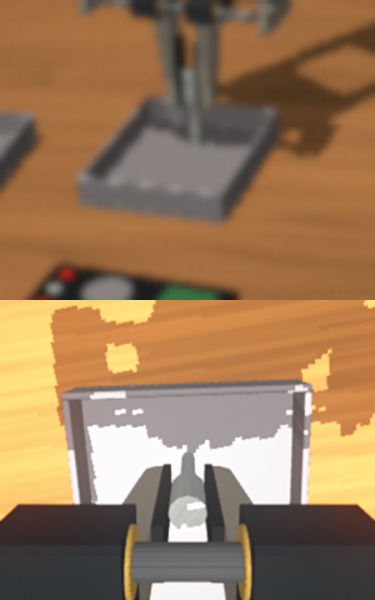

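The pin is inside the left grey tray, with its foot in the robot-side half. I'll touch it down and lean it over toward the tray's far side.

```bash
python3 -m crank '{"translation":[[0,0,1],[0,0,1],[0,0,0]],"twist":[0,0,0]}' - 6;python3 -m crank '{"translation":[[0,0,1],[0,0,1],[0,0,0]],"twist":[0,0,0]}'; python3 -m crank '{"translation":[[-5,0,0],[-5,0,1],[-5,0,1],[-5,0,1],[-5,0,2],[-5,0,2],[0,0,0]],"twist":[0,0,0,0,0,0,0]}' - 3
```

```text
clock: 9.43
ee_pos: [404.3, -346.0, 66.6]
orientation: [0.254, 3.131, -0.0]
contact_force: [0.1, -0.4, -1.0]
opening: 15.5
grasp_force: 6.0
clock: 9.8
ee_pos: [405.0, -346.4, 65.4]
orientation: [0.254, 3.13, -0.001]
contact_force: [-0.1, 1.9, 8.2]
opening: 15.8
grasp_force: 6.0
clock: 10.68
ee_pos: [434.2, -350.9, 57.3]
orientation: [-0.254, -3.131, -0.0]
contact_force: [1.1, 0.6, -1.0]
opening: 16.1
grasp_force: 3.0
```

Now release it, rise and look.

```bash
python3 -m crank '{"translation":[[0,0,0],[0,0,0],[0,0,0],[0,0,0],[0,0,0]],"twist":[0,0,0,0,0]}' 0.5 3; python3 -m crank '{"translation":[[0,0,-15],[0,0,-30],[0,0,-40],[0,0,-40],[0,0,-20],[0,0,0]],"twist":[0,0,0,0,0,0]}'
python3 - <<'E'
from h import *
fs=[shot(n,n+'3.png') for n in ('scene','wrist')]
a=cv2.resize(fs[0]['color'][150:230,140:240,::-1],(500,400)); b=cv2.resize(fs[1]['color'][80:320,100:400,::-1],(500,400))
cv2.imwrite('pics/c3.png',cv2.resize(np.vstack([a,b]),None,fx=.75,fy=.75))
t=load('top0.png');s=load('scene0.png');w=load('w2.png')
print('handle',tri((t,175+130/4.5,165+128/4.5),(s,235+334/3.75,180+57/3.75)))
# where handle top would show in w2
print(proj(w,(589.2,80.8,113)))
go([589,81,190],80.6)
E
```

```text
clock: 11.3
ee_pos: [433.8, -350.9, 57.6]
orientation: [0.254, 3.131, -0.0]
contact_force: [-0.3, -0.1, 0.1]
opening: 46.1
grasp_force: 0.0
clock: 12.05
ee_pos: [434.7, -351.6, 205.1]
orientation: [0.254, 3.128, -0.004]
contact_force: [0.6, -0.1, -0.2]
opening: 45.9
grasp_force: 0.0
handle [589.26027567  80.6226469  110.05120959]
(np.float64(303.3257732631627), np.float64(301.6468591539983))
t 12.15 pos [ 433.6 -350.7  202.5] yang 80.72 tilt [-0. -0. -1.] F [-0.1  0.3 -0.8] op 46.0 g 0.0
twist(10deg) 0.01 then shift in new axes [-82.8 451.2  12.5]
```

View pics/c3.png

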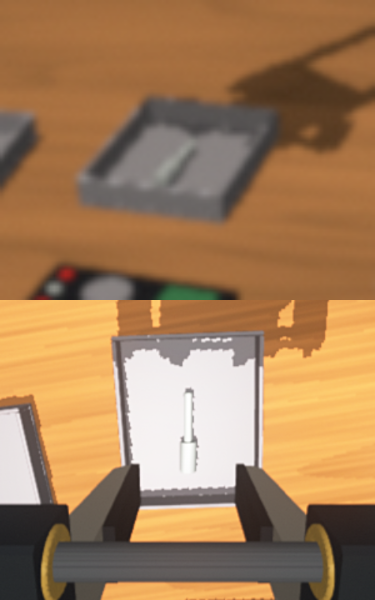

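The pin lies wholly inside the tray. Next I'll turn the hand half round on the way to the handle, so that the wrist camera stands on the scale side and sees pointer and mark.

```bash
python3 -c "
from h import *
print(r.state()['qpos'].round(2)); go([589.2,80.8,190],-99.4)"; python3 -m crank '{"translation":[[-10,30,0],[-10,45,0],[-10,45,0],[-10,45,0],[-10,45,0],[-10,45,0],[-10,45,0],[-10,45,0],[-10,45,0],[-3,45,0],[0,16,0]],"twist":[0,0,0,0,0,0,0,0,0,0,0]}'; python3 -c "
from h import *
print(r.state()['qpos'].round(2)); go([589.2,80.8,190],-99.4)"
```

```text
[-0.68  0.28  1.81 -0.    1.05 -2.09]
t 12.15 pos [ 433.6 -350.7  202.5] yang 80.72 tilt [-0. -0. -1.] F [-0.1  0.3 -0.8] op 46.0 g 0.0
twist(10deg) 18.01 then shift in new axes [  83.  -451.1   12.5]
clock: 13.52
ee_pos: [598.0, 81.3, 201.0]
orientation: [-0.251, -3.129, 0.0]
contact_force: [-0.2, -0.9, -0.0]
opening: 46.2
grasp_force: 0.0
[ 0.13  0.35  1.71  0.    1.08 -1.28]
t 13.525 pos [598.   81.3 201. ] yang 80.84 tilt [-0.002 -0.    -1.   ] F [-0.2 -0.9 -0. ] op 46.2 g 0.0
twist(10deg) 18.02 then shift in new axes [-8.5  1.9 11. ]
```

```bash
python3 -m crank '{"translation":[[0,0,0],[0,0,0],[0,0,0],[0,0,0],[0,0,0],[0,0,0],[0,0,0],[0,0,0],[0,0,0]],"twist":[1,1,1,1,1,1,1,1,1]}'; python3 -m crank '{"translation":[[0,0,0],[0,0,0],[0,0,0],[0,0,0],[0,0,0],[0,0,0],[0,0,0],[0,0,0],[0,0,0],[0,0,0],[0,0,0]],"twist":[1,1,1,1,1,1,1,1,1,0,0]}'
python3 - <<'E'
from h import *
go([589.2,80.8,93],-99.4); print(r.state()['qpos'].round(2))
f=shot('wrist','w4.png'); print(proj(f,(589.2,80.8,113)))
cv2.imwrite('pics/w4b.png',cv2.resize(f['color'][100:340,100:420,::-1],(800,600),interpolation=cv2.INTER_CUBIC))
E
```

```text
clock: 14.65
ee_pos: [597.5, 78.3, 201.6]
orientation: [-2.4, -2.026, 0.003]
contact_force: [0.1, 1.0, -0.3]
opening: 45.7
grasp_force: 0.0
clock: 16.02
ee_pos: [598.0, 78.8, 202.1]
orientation: [3.131, -0.249, -0.001]
contact_force: [0.3, 0.6, 0.5]
opening: 46.2
grasp_force: 0.0
t 16.025 pos [598.   78.8 202.1] yang -99.08 tilt [-0.001 -0.    -1.   ] F [0.3 0.6 0.5] op 46.2 g 0.0
twist(10deg) 0.03 then shift in new axes [ -8.9  -0.6 109.1]
[ 0.13  0.35  1.71 -0.    1.08  1.86]
(np.float64(249.01582800035587), np.float64(205.68701092304306))
```

View pics/w4b.png

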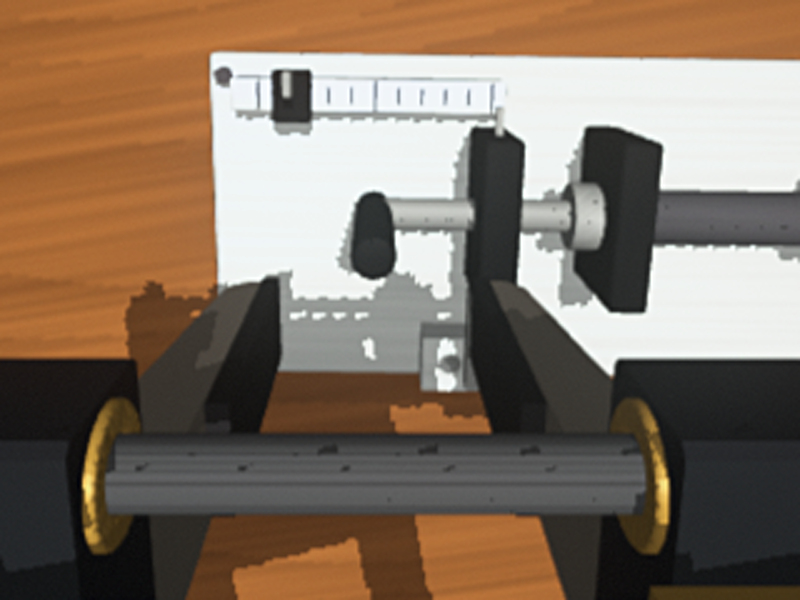

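Here the handle's top is at (374,258) in the crop, the pointer tip at (500,122) and the mark's blade at (287,88), all clear of each other.

```bash
python3 - <<'E'
from h import *
f=load('w4.png'); C=lambda x,y:(f,100+x/2.5,100+y/2.5)
h=at(*C(374,258),113); p=at(*C(500,122),52); m=at(*C(287,92),54)
yh=np.array([np.sin(np.radians(9.3)),np.cos(np.radians(9.3)),0])
print(h,p,m,'dist along y',(m-p)@yh)
e=[at(*C(*q),12) for q in [(214,55),(760,58)]]; d=e[0]-e[1]; print('yaw edge',np.degrees(np.arctan2(d[1],d[0])))
go([h[0],h[1],94],-99.3)
E
```

```text
[591.28107854  79.96629388 113.        ] [621.52960693  23.63754301  52.        ] [647.04717113 106.01471125  54.        ] dist along y 85.41811526173265
yaw edge 80.55782174618889
t 16.075 pos [598.1  78.9 202.2] yang -99.11 tilt [-0.001 -0.    -1.   ] F [-0.9  0.2  0. ] op 46.3 g 0.0
twist(10deg) 0.02 then shift in new axes [ -6.8   0.  108.2]
```

```bash
python3 -m crank '{"translation":[[-4,0,15],[-4,0,25],[0,0,25],[0,0,20],[0,0,12],[0,0,8],[0,0,3],[0,0,0],[0,0,0]],"twist":[0.02,0,0,0,0,0,0,0,0]}' 0.4 40; python3 -m crank '{"translation":[[0,0,0],[0,0,0],[0,0,0],[0,0,0],[0,0,0],[0,0,0]],"twist":[0,0,0,0,0,0]}' 0 40; python3 -c "
from h import *
go([590,80.3,94],-99.4)"
```

```text
clock: 17.2
ee_pos: [590.9, 80.6, 95.1]
orientation: [-3.131, 0.26, -0.002]
contact_force: [0.0, 0.7, 0.0]
opening: 36.7
grasp_force: 0.0
clock: 17.95
ee_pos: [590.6, 80.6, 94.8]
orientation: [-3.131, 0.26, -0.0]
contact_force: [0.1, 0.8, 3.4]
opening: 15.2
grasp_force: 40.0
t 17.95 pos [590.6  80.6  94.8] yang -99.48 tilt [ 0.  0. -1.] F [0.1 0.8 3.4] op 15.2 g 40.00096142292023
twist(10deg) -0.01 then shift in new axes [-0.5  0.4  0.8]
```

```bash
python3 -m crank '{"translation":[[0,-4,0],[0,-8,0],[0,-10,0],[0,-10,0],[0,-10,0],[0,-10,0],[0,-10,0],[0,-8,0],[0,-5,0],[0,0,0],[0,0,0]],"twist":[0,0,0,0,0,0,0,0,0,0,0]}'
python3 - <<'E'
from h import *
go([590.6,80.6,94.8],-99.4)
f=shot('wrist','w5.png')
cv2.imwrite('pics/w5b.png',cv2.resize(f['color'][60:260,150:417,::-1],(800,600),interpolation=cv2.INTER_CUBIC))
E
```

```text
clock: 19.32
ee_pos: [603.1, 152.9, 94.7]
orientation: [3.128, -0.258, 0.001]
contact_force: [0.0, -11.3, 5.1]
opening: 15.2
grasp_force: 40.0
t 19.325 pos [603.1 152.9  94.7] yang -99.44 tilt [ 0.    -0.003 -1.   ] F [  0.  -11.3   5.1] op 15.2 g 40.00597536563873
twist(10deg) -0.0 then shift in new axes [-0.6 73.3  0.1]
```

View pics/w5b.png

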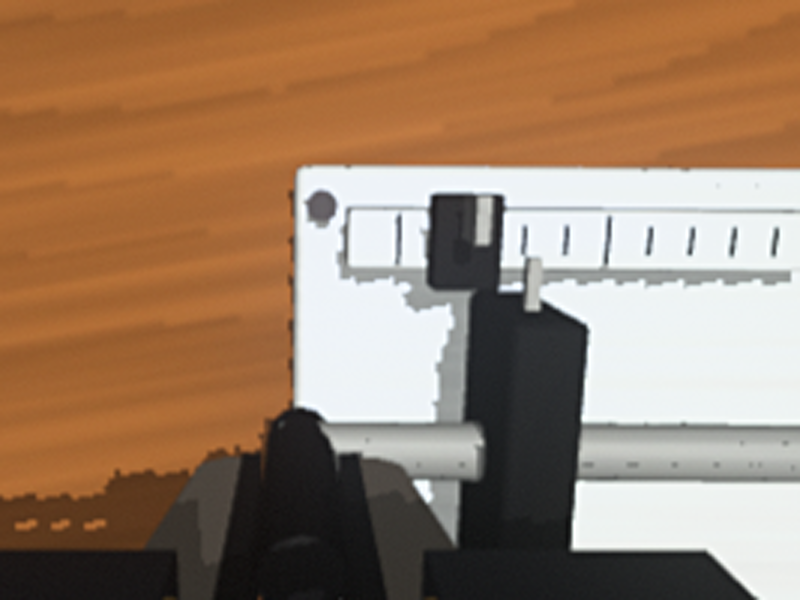

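```bash
python3 - <<'E'
from h import *
a=load('w4.png');b=load('w5.png')
def bl(f,x0,x1,y0,y1):
    g=cv2.cvtColor(f['color'],cv2.COLOR_RGB2GRAY)[y0:y1,x0:x1]; print(x0,y0); print(g)
bl(a,206,228,125,145); bl(b,290,336,124,164)
A=(a,100+286.5/2.5,100+84/2.5); B=(b,150+484/3,60+221/3)
print(tri(A,B)); 
yh=np.array([np.sin(np.radians(9.4)),np.cos(np.radians(9.4)),0])
for z in (52,58,64): print(z,[(at(*q,z)@yh).round(1) for q in (A,B)], 'ptr', (at(b,150+534/3,60+265/3,52)@yh).round(1))
E
```

```text
206 125
[[243 243 244 245 246 246 245 246 245 246 246 245 246 246 246 246 245 245
  245 244 243 243]
 [244 244 246 249 251 253 252 251 251 251 251 252 252 252 252 252 251 249
  247 245 243 243]
 [244 247 240 224 203 196 195 193 194 196 205 206 204 205 205 204 203 204
  245 248 244 243]
 [246 251 202 123  70  51  65 117 132 117  96  79  72  72  74  73  67  78
  191 247 247 245]
 [248 254 173  62  34  37  88 170 190 162  96  52  45  43  44  45  40  37
  133 243 249 245]
 [208 212 129  49  40  45 105 187 204 180 105  58  51  49  50  51  48  39
  110 208 223 221]
 [224 227 141  54  39  45 106 183 199 176 105  58  52  54  54  53  49  43
  116 216 230 225]
 [249 255 176  62  41  47 104 182 198 175 105  59  52  54  52  52  51  44
  132 247 249 245]
 [248 254 179  64  41  46 104 184 200 177 106  59  53  53  53  54  51  39
  113 247 250 245]
 [247 254 193  78  43  45  91 183 202 179 107  59  53  52  55  53  52  36
   96 246 249 245]
 [247 254 191  76  42  44  78 182 204 180 108  61  53  53  55  54  52  41
  118 248 249 244]
 [247 254 180  66  42  45  79 184 204 180 110  62  52  55  53  55  52
[... 465 characters left out ...]
  45
  135 248 249 245]
 [249 254 201  88  47  51  53  48  45  46  45  52  55  54  56  54  50  48
  134 248 250 247]
 [242 248 185  84  48  51  54  50  51  50  50  52  56  55  54  55  51  48
  133 248 253 249]
 [195 199 142  70  49  52  54  55  53  54  55  53  55  56  55  55  52  46
   95 190 210 208]]
290 124
[[242 243 247 ... 242 242 242]
 [243 244 250 ... 242 242 242]
 [243 246 254 ... 243 242 243]
 ...
 [157 156 155 ... 135 206 250]
 [159 162 159 ...  43  98 178]
 [215 230 231 ...  34  36  51]]
[650.12254073 105.45552261  55.51526892]
52 [np.float64(210.6), np.float64(209.5)] ptr 198.2
58 [np.float64(209.9), np.float64(210.7)] ptr 198.2
64 [np.float64(209.2), np.float64(212.0)] ptr 198.2
```

```bash
python3 -m crank '{"translation":[[0,-4,0],[0,-4,0],[0,-3,0],[0,-1,0],[0,0,0],[0,0,0],[0,0,0]],"twist":[0,0,0,0,0,0,0]}'
python3 - <<'E'
from h import *
go([590.6,80.6,94.8],-99.4)
f=shot('wrist','w6.png')
cv2.imwrite('pics/w6b.png',cv2.resize(f['color'][110:170,250:350,::-1],(800,480),interpolation=cv2.INTER_CUBIC))
E
```

```text
clock: 20.25
ee_pos: [605.1, 164.3, 94.7]
orientation: [3.128, -0.258, 0.001]
contact_force: [0.4, -12.7, 6.0]
opening: 15.5
grasp_force: 40.0
t 20.25 pos [605.1 164.3  94.7] yang -99.44 tilt [ 0.    -0.003 -1.   ] F [  0.4 -12.7   6. ] op 15.5 g 40.00724136829376
twist(10deg) -0.0 then shift in new axes [-0.6 85.   0.2]
```

View pics/w6b.png

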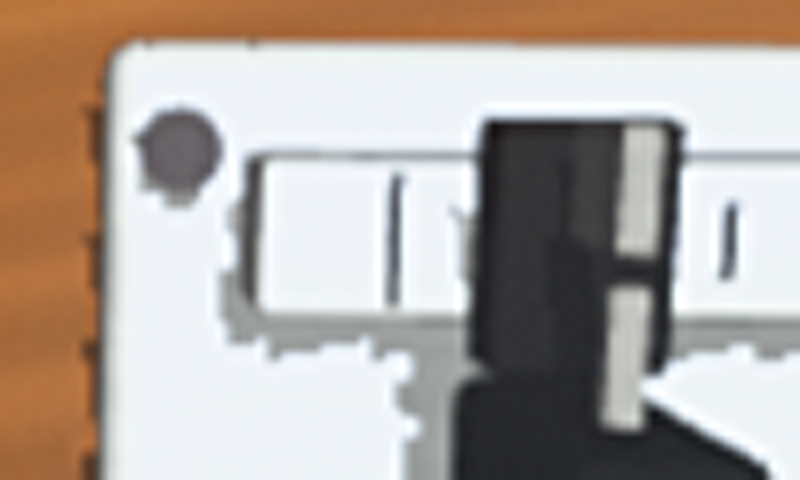

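The pointer, at (628,285) in the crop, lines up with the blade at (633,250). That is within about 0.3 mm once parallax is allowed for. The rider hasn't been touched, so I'm handing in.

```bash
python3 -c "
from bench import r
print(r.hand_in())"
```

```text
the job is handed in; nothing more can be done
None
```

The job is handed in at about 20 s: the pin lies in the left grey tray, and the gripper still holds the handle with the pointer on the mark, to within about 0.3 mm by the last wrist picture; the mark and bystanders were not touched.

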